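Open the latched gate of the wood-blank rack

TASK

Open the gate of the wood-blank rack so that the blanks can be slid out: press the brass thumb lever down until it meets its stop, which lifts the latch bar out of its catch, draw the gate forward past the catch while you hold the lever down, then swing the gate on to about a right angle and leave it standing there with the latch bar dropped back down. Use no more than a light thumb's pressure on the lever (it bends above 15 N, pushed or pulled, so do not lean on the stop or drag a bar that is still caught), do not fling the gate, and leave the blanks and the other things on the bench where they are.

Things in the scene. Friction and masses are not known exactly. Their poses are not given: they have to be found in the camera images.
- rack: Pale wooden open-topped rack for carving blanks, fixed; base 231 x 336 x 20 mm, front posts 235 mm high, sides 170. Origin: on the bench at the foot of the gate's hinge axis, at the right of the front. x points level from the front into the rack, y from the hinge to the latch post, z up. Front faces of posts and gate: x = 4 mm. The 60 mm behind the shut gate are clear.
- gate (a joint): Slatted gate, rad: 0 shut (free play 0.01), grows as its free edge comes forward, ends at 1.75. Shut, in the rack's frame: slats y = 5 to 232, z = 32 to 235, x = 4 to 18 mm; inner upper ledge at z = 183 to 221 makes it thicker, to x = 31 mm. Its top 20 mm is free of latch parts. The hinge is a little stiff (0.22 N m): the gate stays where it is left.
- latch_bar (a joint): Lift angle of the dark steel gravity latch bar on the gate's front, rad: 0 at rest, grows as its nose, on the latch post side, rises. The bar is 24 mm high and 10 mm thick, with a round weight of 26 mm on the nose that makes it drop back to 0 when released. It is clear of the catch at 0.13 to 0.33 rad (see latch_post) and is stopped 0.03 rad after that.
- thumb_lever: Brass tongue on the bar's tail. Origin: middle of its top, at rest x = -35, y = 150, z = 199 mm in the rack's frame, 55 mm from bar_pivot. 46 mm long (x), 26 wide (y), 4 thick; rack's axes but tilted 0.12 rad, hinge-side edge higher. Front end curled up 12 mm, inner face 23 mm before the origin: hook it to pull the gate. Pushed down with 1 to 3 N it sinks 9 to 20 mm to a firm stop.
- hinge_top (a point): Point on the hinge axis at the height of the gate's top, 235 mm straight above the rack's origin.
- gate_edge (a point): Point on the gate's top, mid-thickness of the slats, 200 mm from the hinge axis towards the free edge (x = 11, y = 200, z = 235 mm in the rack's frame when shut). Moves with the gate.
- blank0: Pear-wood blank standing in the rack's slot nearest the hinge side, 100 x 34 x 145 mm, loose, origin under its centre. Leave it.
- blank1: Darker blank standing in the middle slot, 100 x 38 x 130 mm, loose, origin under its centre. Leave it.
- gouge: Carving gouge with red-brown handle lying in front of the rack, 190 mm long along its x, 23 mm thick, origin near its middle. Leave it.
- skew_chisel: Carving chisel with pale handle lying on the bench, 190 mm long along its x, 23 mm thick, origin near its middle. Leave it.
- mallet: Carver's mallet lying down: dark head 68 mm thick and 110 mm long, handle 170 mm towards its -x; origin on the bench where handle and head meet. Leave it.
- carved_tray: Half-carved wooden tray, 200 x 150 x 32 mm with a round rim on top, origin under its centre. Leave it.
- whetstone: Grey whetstone on a dark wooden block, 170 x 62 x 36 mm, origin under its centre. Leave it.
- bar_pivot (a point): Axis of the latch bar's pivot bolt on the gate, parallel to the gate's x; at x = -7, y = 205, z = 195 mm in the rack's frame when shut. Moves with the gate. Below the thumb lever a bow pull of 11 mm round bar stands out 35 mm from the gate (z = 48 to 152 mm).
- latch_post (a point): Point on the latch post's front face, x = 4, y = 253, z = 195 mm in the rack's frame. Here sits the bright steel catch: a floor, an upturned lip in front of the bar (y = 245 to 262 mm), and an ear above that stops the bar. It is screwed on through slots, so its height differs each time by up to 4 mm up or down. A lifted bar is out past the lip once the gate has opened 0.1 rad.

How it is judged:
By the outcome, as a careful person would: the job done as asked, in the order asked, and still so for the second after the job is handed in, with the robot touching nothing.
It also fails if it takes over 61 s, if anything falls off the work surface, if the arm or the gripper's body presses on something with over 40 N, if the wrist force passes 120 N, or if a joint passes its speed limit or range.

ROBOT

A 7-joint arm with a two-finger parallel gripper is mounted at the origin on the work surface. World frame = base frame: x ahead of the robot, y to its left, z up, the work surface at z = 0. Lengths are in m, angles in degrees, forces in N, time in s.
With the tool pointing down it reaches from about 0.425 to 0.875 m from the base axis. Payload 4.7 kg.
Tool frame: the origin (TCP) lies between the finger pads; the fingertips stand 8 mm ahead of it and the grasp point (between the pads) lies 11 mm behind it (env.tip_extent is the distance from the TCP to the fingertips, in m); z points along the fingers, y is the line along which they close (so a half turn about z gives the same grasp; the last joint's range is limited). The gripper opens to 87 mm and grips with 3 to 60 N. Pads are 19 mm wide; open, the fingers measure 117 mm over their backs; the gripper's body (75 mm by 190 mm) begins 51 mm behind the grasp point.
Start: joints at [73.917, 18.392, -4.016, 83.108, 1.295, 78.541, -3.26], TCP at [0.189, -0.622, 0.231] pointing down, gripper open.
Joint ranges: [-163.93, 163.93], [-17.29, 119.83], [-79.2, 71.16], [3.27, 140.29], [-89.18, 269.18], [5.43, 117.66], [-154.24, 154.24]. Speed limits (degrees/s): [147.25, 147.25, 180, 180, 180, 180, 180].

INTERFACE

Orientations are given as [roll, pitch, yaw] about the fixed x, y, z axes, in that order (R = Rz(yaw) Ry(pitch) Rx(roll)).
In Python, from cell import sensors, vision, workorder, env gives the robot as it stands.
- The arm moves only by the tool drive_tool, never from a script. Its argument "moves" is a list of rows, each an object of numbers: "x", "y", "z": the shift along the tool's x, y, z in mm; "rx", "ry", "rz": the turn, a rotation vector about the tool's x, y, z in rad; "fingers": the closure, from -1 (fully open) to 1 (shut). In form: [{"x": .., "y": .., "z": .., "rx": .., "ry": .., "rz": .., "fingers": ..}, ...]. A call has 1 to 20 rows; each row is the pose to reach, as a shift and turn from the pose commanded when the call began, along the tool's axes at that moment; what a row does not reach only later rows make up. A row lasts 1/8 s, in which the tool goes at most 62.5 mm and 10.7 degrees, less where a joint would pass 70% of its speed; a pose out of reach is approached as far as the arm can. A call with a gripper value outside its range is refused whole. The fingers move at their own pace and stop on an object; "force" is the grip in N (left out, the last holds). Time passes only in rows, so rows that repeat a pose let the fingers close. It gives the time, the measured TCP pose, the force, the opening and the grip force at its end, in the units of the state.
- sensors.get_obs(): the state, without advancing time (a new reading comes with each control period).
- vision.read_camera(name): name is "scene" or "top" or "wrist"; returns a dict with "image" (480x640x3 uint8, red, green, blue), "fx", "fy", "cx", "cy" (pixels), "R" (3x3) and "t" (3): a world point X has camera coordinates R X + t. Camera axes: x right, y down, z forward; pixel columns grow to the right and rows downward; lengths in m; the calibration is good to about 2 mm. The wrist camera is an equidistant fisheye: a pixel r from the principal point sees the ray r / f radians off the axis. A picture is of the moment at which its call begins. There is no depth.
- workorder.sign_off(): hands the job in; it is judged then, once.
The state is a dict: "time_s": time; "qpos": joint angles; "joint_velocities": joint speeds; "effort": joint torques, N m; "tool_pos": TCP position; "tool_rot": TCP orientation; "force": force on the tool from outside, world axes, zero at the start; "wrist_torque": the same for the moment, N m; "grip_width": finger opening in m; "grasp_force": force on a finger pad.
Only numpy, scipy, OpenCV 4.12 (cv2) and the standard library are available. Lean on these libraries where they do the work, as an engineer would, in place of code of your own. Each camera call takes 0.05 s, during which the arm holds its last target. There are 200 camera calls.

## Working session

There is one attempt and no reset: what is moved stays moved. The work goes in short steps, Python scripts to look and compute and a tool call to move; the robot and the scene stay as the last step left them, time stands still between calls to the robot, and variables do not carry over. Pictures are saved under pics/ and viewed, at most 13 in all, crops included, and the job is handed in when it is done.

Besides the shell and the picture viewer there is one more tool, called after "Emit:" as name([rows], argument=value, ...), one row to a line, values as JSON. drive_tool: Moves the arm, as the interface text tells. Its arguments: {"type":"object","properties":{"moves":{"type":"array"},"force":{"type":"number"}},"required":["moves"]}

```bash
mkdir -p pics
python3 - <<'E'
from cell import sensors, vision, env
import cv2,numpy as np
o=sensors.get_obs(); print({k:np.round(v,3).tolist() for k,v in o.items()})
for n in ("scene","top"):
    c=vision.read_camera(n); cv2.imwrite(f"pics/{n}0.png",c["image"][:,:,::-1])
    print(n,c["fx"],c["cx"],c["cy"],np.round(c["R"],3).tolist(),np.round(c["t"],3).tolist(), (-c["R"].T@c["t"]).round(3))
E
```

```text
{'time_s': 0.0, 'qpos': [73.917, 18.441, -4.017, 83.177, 1.294, 78.541, -3.259], 'joint_velocities': [-0.051, -0.064, 0.029, -0.03, 0.047, -0.027, 0.059], 'effort': [-0.0, -49.129, -0.404, -31.254, -0.064, 0.044, 0.0], 'tool_pos': [0.189, -0.621, 0.229], 'tool_rot': [-179.887, 0.004, 16.895], 'force': [-0.099, -0.035, 0.028], 'wrist_torque': [-0.0, -0.056, -0.083], 'grasp_force': 0.0, 'grip_width': 0.087}
scene 499.3388158260569 325.34565244499976 235.0926222411117 [[-0.322, 0.947, -0.0], [0.559, 0.19, -0.807], [-0.764, -0.26, -0.591]] [0.17, -0.201, 1.939] [1.648 0.382 0.982]
top 608.9693691498186 317.14115989506996 234.59882621005792 [[0.019, -1.0, -0.01], [-0.997, -0.019, -0.07], [0.07, 0.012, -0.997]] [0.001, 0.577, 1.691] [ 0.457 -0.008  1.727]
```

View pics/scene0.png

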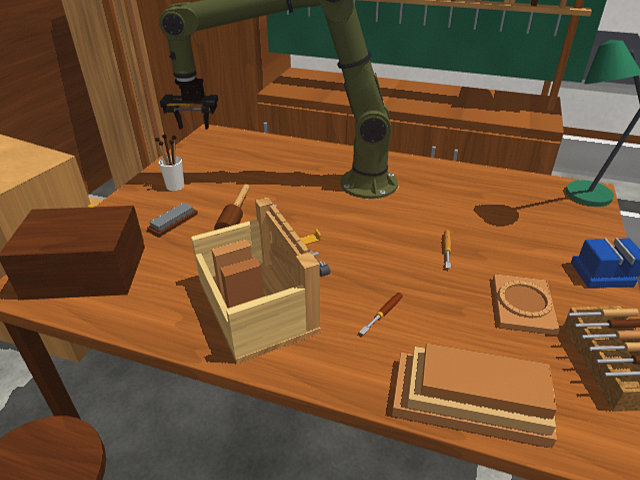

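View pics/top0.png

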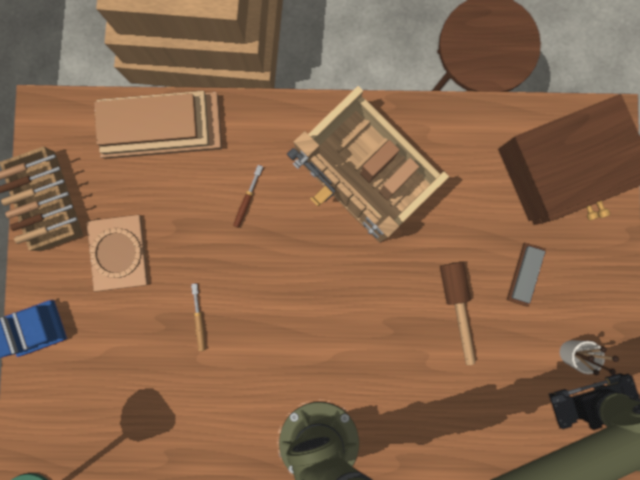

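The top view shows the rack with its hinge post near (385,232), latch post near (302,148) and brass lever near (322,194). The scene view shows the lever near (313,238). I'll zoom in on both.

Run:
```python
import cv2,numpy as np
a=cv2.imread("pics/top0.png")[130:250,280:410]; b=cv2.imread("pics/scene0.png")[190:310,240:340]
cv2.imwrite("pics/c0.png",np.hstack([cv2.resize(a,None,fx=3.4,fy=3.4,interpolation=3),cv2.resize(b,None,fx=3.4,fy=3.4,interpolation=3)]))
for n in("top0","scene0"):
    h=cv2.cvtColor(cv2.imread(f"pics/{n}.png"),cv2.COLOR_BGR2HSV)
    m=cv2.inRange(h,(17,150,120),(28,255,255))
    k,l,s,c=cv2.connectedComponentsWithStats(m)
    print(n,[(s[i].tolist(),c[i].round(1).tolist()) for i in range(1,k) if s[i][4]>25])
```

```text
top0 []
scene0 [([300, 234, 19, 11, 117], [308.6, 238.8]), ([445, 237, 6, 15, 38], [448.0, 245.3]), ([632, 381, 8, 11, 37], [635.5, 387.0]), ([620, 382, 12, 11, 44], [625.3, 385.9])]
```

View pics/c0.png

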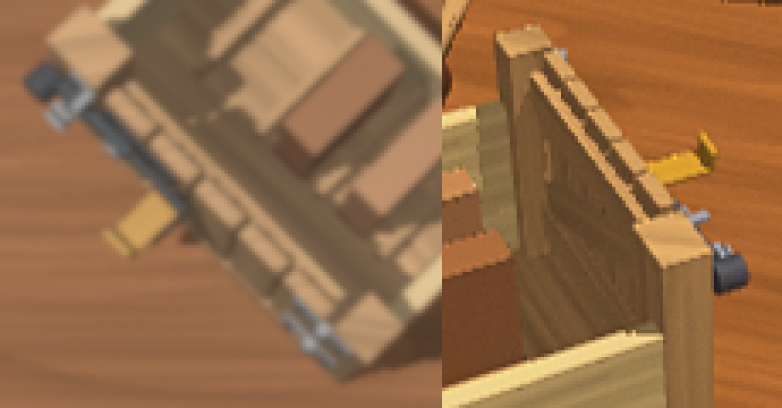

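The crop shows the latch post's top with front corners at about top (294,142) and (307,155), and the hinge post's at (377,226) and (389,237). The lever tip is near top (315,202) and scene (318,234).

```bash
cat > h.py <<'E'
import numpy as np, json
from cell import sensors, vision
def ray(c,u,v):
    R=np.array(c["R"]);t=np.array(c["t"])
    d=np.array([(u-c["cx"])/c["fx"],(v-c["cy"])/c["fy"],1.])
    if c.get("fish"):
        r=np.hypot(d[0],d[1]); d=np.r_[d[:2]/r*np.sin(r),np.cos(r)]
    d=R.T@d; return -R.T@t, d/np.linalg.norm(d)
def plane(c,u,v,z):
    o,d=ray(c,u,v); return o+d*(z-o[2])/d[2]
def tri(rs):
    A=sum(np.eye(3)-np.outer(d,d) for o,d in rs); b=sum((np.eye(3)-np.outer(d,d))@o for o,d in rs)
    return np.linalg.solve(A,b)
E
python3 - <<'E'
from h import *
T=vision.read_camera("top");S=vision.read_camera("scene")
t=lambda p:(p[0]/3.4+280,p[1]/3.4+130); s=lambda p:((p[0]-442)/3.4+240,p[1]/3.4+190)
P=[plane(T,*t(p),.235) for p in [(48,42),(92,85),(330,325),(372,365)]]
print("top front",np.round(P,4).tolist())
Q=[plane(S,*s(p),.235) for p in [(712,255),(652,262),(637,222),(695,215),(495,33),(505,55),(550,45),(542,27)]]
print("scene corners",np.round(Q,4).tolist())
print("lever tip",tri([ray(T,*t((118,240))),ray(S,*s((709,150)))]), plane(T,*t((118,240)),.21),plane(S,*s((709,150)),.21))
E
```

```text
top front [[0.7903, 0.0709, 0.235], [0.7591, 0.0381, 0.235], [0.5867, -0.1375, 0.235], [0.5583, -0.1681, 0.235]]
scene corners [[0.7982, 0.0775, 0.235], [0.8185, 0.041, 0.235], [0.7808, 0.0152, 0.235], [0.7601, 0.0513, 0.235], [0.5851, -0.1871, 0.235], [0.6129, -0.1651, 0.235], [0.5874, -0.1367, 0.235], [0.5641, -0.1542, 0.235]]
lever tip [0.64835712 0.01964961 0.20763797] [0.64884797 0.01730422 0.21      ] [0.65070335 0.02308068 0.21      ]
```

```bash
cat >> h.py <<'E'
from scipy.spatial.transform import Rotation as Ro
def rot(rpy): return Ro.from_euler("xyz",rpy,degrees=True)
def step(p0,r0,p1,r1):
    "tool-axis shift mm and rotvec rad from pose 0 to pose 1"
    A=rot(r0); s=A.inv().apply(np.array(p1)-p0)*1000; w=(A.inv()*rot(r1)).as_rotvec()
    return s.round(1).tolist()+w.round(3).tolist()
E
python3 - <<'E'
from h import *
p0,r0=[.189,-.622,.231],[180,0,16.9]
print(step(p0,r0,[.62,-.01,.36],[180,0,45.85]))
E
```

```text
[590.3, -460.3, -129.0, 0.0, 0.0, -0.505]
```

Emit:
drive_tool([
  {"z": -50,"fingers": 1},
  {"z": -100,"fingers": 1},
  {"x": 50,"y": -40,"z": -129,"rz": -0.04,"fingers": 1},
  {"x": 100,"y": -78,"z": -129,"rz": -0.1,"fingers": 1},
  {"x": 150,"y": -117,"z": -129,"rz": -0.15,"fingers": 1},
  {"x": 200,"y": -156,"z": -129,"rz": -0.2,"fingers": 1},
  {"x": 250,"y": -195,"z": -129,"rz": -0.25,"fingers": 1},
  {"x": 300,"y": -234,"z": -129,"rz": -0.3,"fingers": 1},
  {"x": 350,"y": -273,"z": -129,"rz": -0.35,"fingers": 1},
  {"x": 400,"y": -312,"z": -129,"rz": -0.4,"fingers": 1},
  {"x": 450,"y": -351,"z": -129,"rz": -0.45,"fingers": 1},
  {"x": 500,"y": -390,"z": -129,"rz": -0.48,"fingers": 1},
  {"x": 550,"y": -429,"z": -129,"rz": -0.505,"fingers": 1},
  {"x": 590,"y": -460,"z": -129,"rz": -0.505,"fingers": 1},
  {"x": 590,"y": -460,"z": -129,"rz": -0.505,"fingers": 1},
  {"x": 590,"y": -460,"z": -129,"rz": -0.505,"fingers": 1},
  {"x": 590,"y": -460,"z": -129,"rz": -0.505,"fingers": 1},
  {"x": 590,"y": -460,"z": -129,"rz": -0.505,"fingers": 1},
])

```text
invalid input at $.moves[0]: expected keys x, y, z, rx, ry, rz, fingers
```

Run:
```python
from h import *
import cv2
c=vision.read_camera("wrist"); cv2.imwrite("pics/w1.png",c["image"][:,:,::-1])
np.save("w1.npy",{k:v for k,v in c.items() if k!="image"},allow_pickle=True)
o=sensors.get_obs();print(o["tool_pos"],o["tool_rot"],o["force"],c["fx"],c["cx"],c["cy"]," cam",-c["R"].T@c["t"],c["R"][2])
```

```text
[ 0.18875539 -0.62175425  0.23007071] [-1.79952169e+02  4.51461921e-03  1.68931757e+01] [-0.07975079 -0.28684396 -0.17265883] 371.64829954431775 315.5613328870134 238.14850765645684  cam [ 0.25368472 -0.60171929  0.3835852 ] [-0.23767798 -0.06999411 -0.96881887]
```

View pics/w1.png

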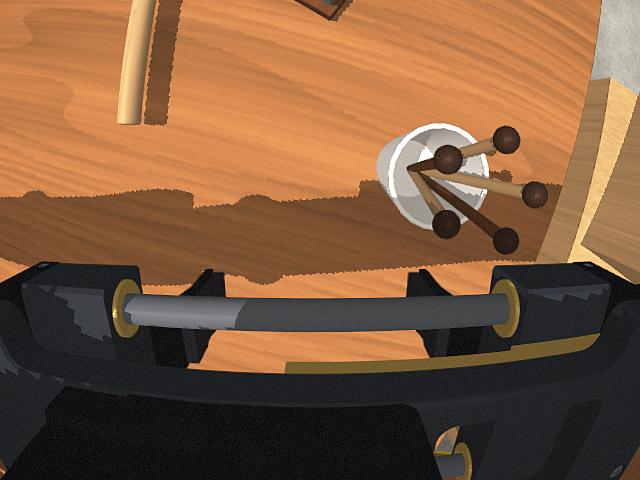

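The move was refused because every row needs all keys. The picture is still from the start pose: the mallet handle is at (140,60) and the brush cup at (440,170).

Emit:
drive_tool([
  {"x": 0,"y": 0,"z": -50,"rx": 0,"ry": 0,"rz": 0,"fingers": 1},
  {"x": 0,"y": 0,"z": -100,"rx": 0,"ry": 0,"rz": 0,"fingers": 1},
  {"x": 50,"y": -40,"z": -129,"rx": 0,"ry": 0,"rz": -0.04,"fingers": 1},
  {"x": 100,"y": -78,"z": -129,"rx": 0,"ry": 0,"rz": -0.1,"fingers": 1},
  {"x": 150,"y": -117,"z": -129,"rx": 0,"ry": 0,"rz": -0.15,"fingers": 1},
  {"x": 200,"y": -156,"z": -129,"rx": 0,"ry": 0,"rz": -0.2,"fingers": 1},
  {"x": 250,"y": -195,"z": -129,"rx": 0,"ry": 0,"rz": -0.25,"fingers": 1},
  {"x": 300,"y": -234,"z": -129,"rx": 0,"ry": 0,"rz": -0.3,"fingers": 1},
  {"x": 350,"y": -273,"z": -129,"rx": 0,"ry": 0,"rz": -0.35,"fingers": 1},
  {"x": 400,"y": -312,"z": -129,"rx": 0,"ry": 0,"rz": -0.4,"fingers": 1},
  {"x": 450,"y": -351,"z": -129,"rx": 0,"ry": 0,"rz": -0.45,"fingers": 1},
  {"x": 500,"y": -390,"z": -129,"rx": 0,"ry": 0,"rz": -0.48,"fingers": 1},
  {"x": 540,"y": -425,"z": -129,"rx": 0,"ry": 0,"rz": -0.505,"fingers": 1},
  {"x": 540,"y": -425,"z": -129,"rx": 0,"ry": 0,"rz": -0.505,"fingers": 1},
  {"x": 540,"y": -425,"z": -129,"rx": 0,"ry": 0,"rz": -0.505,"fingers": 1},
  {"x": 540,"y": -425,"z": -129,"rx": 0,"ry": 0,"rz": -0.505,"fingers": 1},
  {"x": 540,"y": -425,"z": -129,"rx": 0,"ry": 0,"rz": -0.505,"fingers": 1},
  {"x": 540,"y": -425,"z": -129,"rx": 0,"ry": 0,"rz": -0.505,"fingers": 1},
])

```text
time_s: 2.5
tool_pos: [0.5818, -0.0595, 0.3597]
tool_rot: [180.0, 0.0, 45.7]
force: [-0.4, 0.4, -0.5]
grip_width: 0.0004
grasp_force: 0.0
```

Run:
```python
from h import *
import cv2
c=vision.read_camera("wrist"); cv2.imwrite("pics/w1.png",c["image"][:,:,::-1])
np.save("w1.npy",{k:v for k,v in c.items() if k!="image"},allow_pickle=True)
o=sensors.get_obs();print(o["time_s"],o["tool_pos"],o["tool_rot"],o["force"]," cam",-c["R"].T@c["t"],c["R"][2])
```

```text
2.55 [ 0.58185975 -0.05917148  0.3596966 ] [1.79972714e+02 8.22773611e-03 4.57466249e+01] [-0.15406011 -0.06572723  0.61780861]  cam [ 0.62916108 -0.010523    0.51341255] [-0.1727639  -0.17728428 -0.96887714]
```

View pics/w1.png

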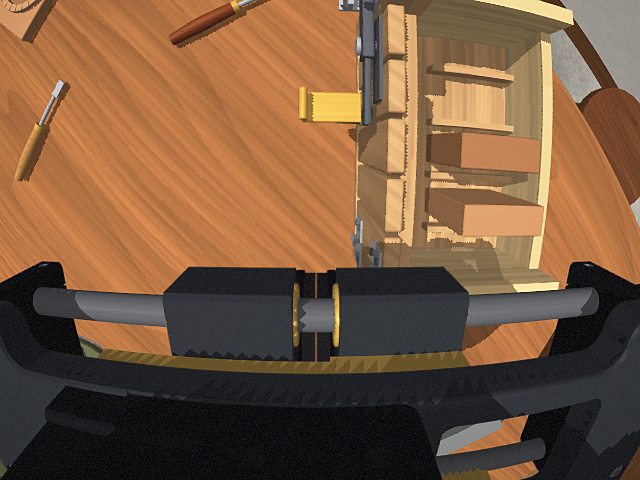

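The wrist view shows the brass lever's flat spanning about u 308–362, v 93–121. Its curled front end is at u≈300–308, and the bar and gate top run vertically at u≈365–405.

```bash
cat >> h.py <<'E'
import cv2
def brass(img):
    h=cv2.cvtColor(img,cv2.COLOR_RGB2HSV); m=cv2.inRange(h,(20,140,110),(32,255,255)); m[255:]=0
    k,l,s,c=cv2.connectedComponentsWithStats(m); i=1+s[1:,4].argmax(); return l==i,s[i]
E
python3 - <<'E'
from h import *
c=np.load("w1.npy",allow_pickle=True).item(); c["fish"]=1
im=cv2.imread("pics/w1.png")[:,:,::-1].copy()
m,s=brass(im); print(s.tolist())
print("rows/col",[(u,int(np.where(m[:,u])[0].min()),int(np.where(m[:,u])[0].max())) for u in range(s[0],s[0]+s[2],4)])
yr=np.array([.696,.718,0]);xr=np.array([.718,-.696,0])
for n,u,v,z in [("curl top mid",303,104.5,.211),("flat front",309,107,.199),("flat back",361,107,.199)]:
    p=plane(c,u,v,z); print(n,p.round(4))
T=vision.read_camera("top"); 
print("tri curl top w/ top cam", tri([ray(c,303,104.5),ray(T,*(118/3.4+280,243/3.4+130))]).round(4))
# gate top outline edge
g=cv2.cvtColor(im,cv2.COLOR_RGB2HSV)
for v in (60,150,200,240): print(v,[tuple(im[v,u]) and int(im[v,u].sum()) for u in range(345,430,3)])
E
```

```text
[311, 92, 50, 29, 1302]
rows/col [(311, 92, 92), (315, 93, 120), (319, 93, 120), (323, 93, 120), (327, 93, 120), (331, 93, 120), (335, 93, 120), (339, 93, 120), (343, 93, 120), (347, 94, 120), (351, 94, 120), (355, 94, 120), (359, 94, 120)]
curl top mid [0.6452 0.0203 0.211 ]
flat front [0.6479 0.0165 0.199 ]
flat back [ 0.6794 -0.0135  0.199 ]
tri curl top w/ top cam [0.6433 0.0171 0.2397]
60 [387, 387, 371, 400, 278, 101, 132, 367, 314, 241, 112, 160, 330, 198, 206, 586, 543, 481, 433, 383, 289, 512, 517, 522, 478, 293, 272, 306, 331]
150 [363, 368, 408, 445, 459, 227, 220, 342, 332, 344, 336, 318, 325, 327, 250, 557, 553, 537, 547, 564, 320, 516, 496, 546, 306, 300, 325, 207, 194]
200 [378, 392, 406, 330, 486, 280, 326, 304, 314, 336, 336, 331, 332, 337, 552, 569, 566, 568, 530, 405, 528, 519, 550, 478, 326, 327, 328, 206, 305]
240 [383, 407, 370, 258, 257, 550, 306, 328, 343, 340, 338, 327, 331, 487, 579, 571, 549, 532, 533, 312, 559, 552, 551, 314, 322, 350, 345, 281, 602]
```

Run:
```python
from h import *
c=np.load("w1.npy",allow_pickle=True).item(); c["fish"]=1
P=np.array([plane(c,u,v,.235)[:2] for u,v in [(389.5,60),(389.5,150),(386.5,200),(383.5,240)]]); print(P.round(4))
d=P[0]-P[-1]; print("yaw y axis",np.degrees(np.arctan2(d[1],d[0])))
```

```text
[[ 0.7155 -0.0014]
 [ 0.6671 -0.0513]
 [ 0.6394 -0.0778]
 [ 0.6166 -0.0997]]
yaw y axis 44.810615446954884
```

Emit:
drive_tool([
  {"x": 8,"y": 0,"z": 15,"rx": 0,"ry": 0,"rz": 0,"fingers": 1},
  {"x": 20,"y": 0,"z": 40,"rx": 0,"ry": 0,"rz": 0,"fingers": 1},
  {"x": 35,"y": 0,"z": 65,"rx": 0,"ry": 0,"rz": 0,"fingers": 1},
  {"x": 40,"y": 0,"z": 80,"rx": 0,"ry": 0,"rz": 0,"fingers": 1},
  {"x": 40,"y": 0,"z": 80,"rx": 0,"ry": 0,"rz": 0,"fingers": 1},
  {"x": 40,"y": 0,"z": 80,"rx": 0,"ry": 0,"rz": 0,"fingers": 1},
  {"x": 40,"y": 0,"z": 80,"rx": 0,"ry": 0,"rz": 0,"fingers": 1},
])

```text
time_s: 3.48
tool_pos: [0.6103, -0.0302, 0.2807]
tool_rot: [179.9, -0.0, 45.8]
force: [0.3, 1.4, -0.7]
grip_width: 0.0006
grasp_force: 0.0
```

Run:
```python
from h import *
c=vision.read_camera("wrist"); cv2.imwrite("pics/w2.png",c["image"][:,:,::-1])
d={k:v for k,v in c.items() if k!="image"}; np.save("w2.npy",d,allow_pickle=True)
o=sensors.get_obs();print(o["time_s"],o["tool_pos"],o["tool_rot"],o["force"])
m,s=brass(c["image"]); print(s)
```

```text
3.525 [ 0.61026963 -0.03014307  0.28062966] [ 1.79903851e+02 -4.62493239e-02  4.57875152e+01] [ 0.65158865 -0.48333834 -0.10504021]
[ 310  139   65   39 2377]
```

View pics/w2.png

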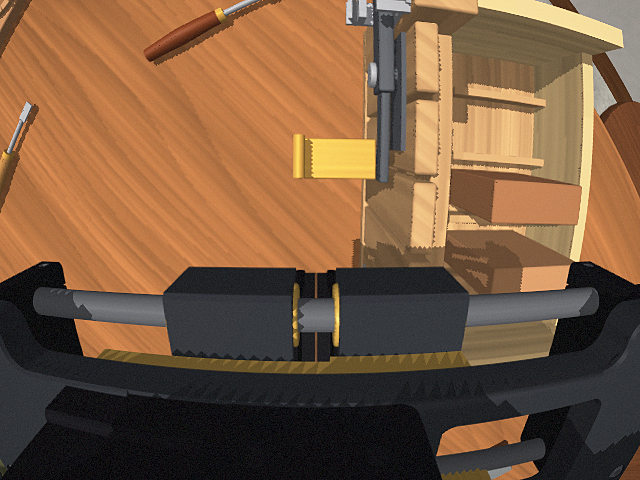

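Second view: the lever's flat spans u 304–375, v 139–178. The curl is at u 293–304, the pivot bolt at (373,75) and the catch near (362,12).

Run:
```python
from h import *
a=np.load("w1.npy",allow_pickle=True).item(); a["fish"]=1
b=np.load("w2.npy",allow_pickle=True).item(); b["fish"]=1
for n,p,q in [("back hi",(361,94),(375,139)),("back lo",(361,121),(375,179)),("curl top",(303,87),(298.5,134)),("curl bot",(303,122.5),(298.5,179.5)),("flat front",(309,107),(304.5,158.5))]:
    print(n,tri([ray(a,*p),ray(b,*q)]).round(4), plane(b,*q,.199).round(4))
P=[plane(b,u,v,.235)[:2] for u,v in [(419.5,50),(419.5,120),(414.5,200),(410,240)]]; print(np.round(P,4))
print("pivot bolt head", plane(b,373,75,.195))
```

```text
back hi [ 0.6892 -0.0052  0.1881] [ 0.6878 -0.0042  0.199 ]
back lo [ 0.67   -0.0217  0.2057] [ 0.6702 -0.0228  0.199 ]
curl top [0.6552 0.0307 0.2115] [0.6551 0.0314 0.199 ]
curl bot [0.635  0.0107 0.1995] [0.6348 0.0107 0.199 ]
flat front [0.6474 0.0171 0.199 ] [0.6469 0.0176 0.199 ]
[[ 0.7368  0.0187]
 [ 0.7088 -0.0096]
 [ 0.6767 -0.0403]
 [ 0.6598 -0.0558]]
pivot bolt head [0.71666363 0.02659887 0.195     ]
```

Emit:
drive_tool([
  {"x": 20,"y": 4,"z": 0,"rx": 0,"ry": 0,"rz": 0,"fingers": 1},
  {"x": 45,"y": 10,"z": 0,"rx": 0,"ry": 0,"rz": 0,"fingers": 1},
  {"x": 60,"y": 13,"z": 0,"rx": 0,"ry": 0,"rz": 0,"fingers": 1},
  {"x": 60,"y": 13,"z": 10,"rx": 0,"ry": 0,"rz": 0,"fingers": 1},
  {"x": 60,"y": 13,"z": 25,"rx": 0,"ry": 0,"rz": 0,"fingers": 1},
  {"x": 60,"y": 13,"z": 40,"rx": 0,"ry": 0,"rz": 0,"fingers": 1},
  {"x": 60,"y": 13,"z": 52,"rx": 0,"ry": 0,"rz": 0,"fingers": 1},
  {"x": 60,"y": 13,"z": 58,"rx": 0,"ry": 0,"rz": 0,"fingers": 1},
  {"x": 60,"y": 13,"z": 58,"rx": 0,"ry": 0,"rz": 0,"fingers": 1},
  {"x": 60,"y": 13,"z": 58,"rx": 0,"ry": 0,"rz": 0,"fingers": 1},
  {"x": 60,"y": 13,"z": 58,"rx": 0,"ry": 0,"rz": 0,"fingers": 1},
])

```text
time_s: 4.9
tool_pos: [0.6614, 0.0043, 0.2221]
tool_rot: [180.0, -0.0, 45.8]
force: [-0.7, -0.1, -0.2]
grip_width: 0.0004
grasp_force: 0.0
```

Run:
```python
from h import *
S=vision.read_camera("scene"); W=vision.read_camera("wrist")
a=S["image"][180:300,250:350]; a=cv2.resize(a,(400,480),interpolation=3)
cv2.imwrite("pics/s3.png",np.hstack([a,W["image"][:,120:520]])[:,:,::-1])
o=sensors.get_obs();print(o["time_s"],o["tool_pos"],o["tool_rot"],o["force"])
```

```text
5.0 [0.66126332 0.00431677 0.22196213] [ 1.79965866e+02 -2.13309285e-02  4.58279052e+01] [-0.0065835  -0.14568134  0.15427411]
```

View pics/s3.png

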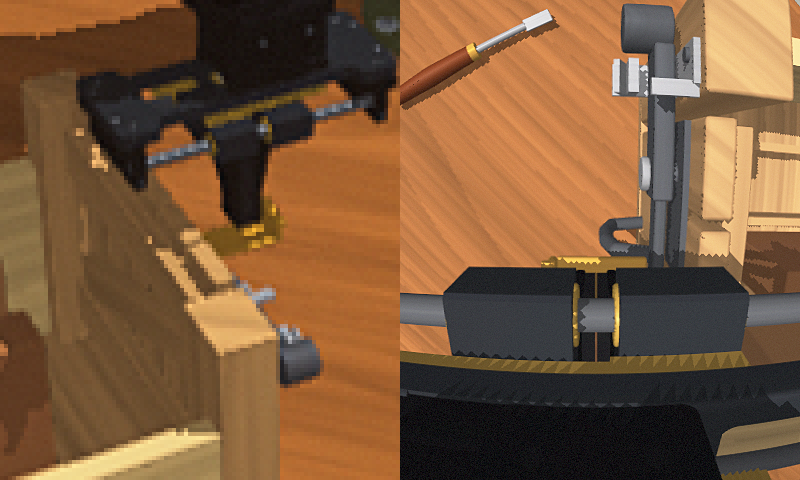

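Left: the closed fingertip hangs over the lever just inside the curl (about (255,225) in the crop). Right: the bar lies in the catch and the lever shows just ahead of the fingers. Next I press down gently.

Emit:
drive_tool([
  {"x": 0,"y": 0,"z": 3,"rx": 0,"ry": 0,"rz": 0,"fingers": 1},
  {"x": 0,"y": 0,"z": 6,"rx": 0,"ry": 0,"rz": 0,"fingers": 1},
  {"x": 0,"y": 0,"z": 9,"rx": 0,"ry": 0,"rz": 0,"fingers": 1},
  {"x": 0,"y": 0,"z": 11,"rx": 0,"ry": 0,"rz": 0,"fingers": 1},
  {"x": 0,"y": 0,"z": 13,"rx": 0,"ry": 0,"rz": 0,"fingers": 1},
  {"x": 0,"y": 0,"z": 15,"rx": 0,"ry": 0,"rz": 0,"fingers": 1},
  {"x": 0,"y": 0,"z": 17,"rx": 0,"ry": 0,"rz": 0,"fingers": 1},
  {"x": 0,"y": 0,"z": 18,"rx": 0,"ry": 0,"rz": 0,"fingers": 1},
  {"x": 0,"y": 0,"z": 19,"rx": 0,"ry": 0,"rz": 0,"fingers": 1},
  {"x": 0,"y": 0,"z": 20,"rx": 0,"ry": 0,"rz": 0,"fingers": 1},
  {"x": 0,"y": 0,"z": 20,"rx": 0,"ry": 0,"rz": 0,"fingers": 1},
  {"x": 0,"y": 0,"z": 20,"rx": 0,"ry": 0,"rz": 0,"fingers": 1},
])

```text
time_s: 6.5
tool_pos: [0.6611, 0.0042, 0.2015]
tool_rot: [180.0, 0.0, 45.8]
force: [-0.5, -1.3, 1.0]
grip_width: 0.0004
grasp_force: 0.5
```

Emit:
drive_tool([
  {"x": 0,"y": 0,"z": 0.5,"rx": 0,"ry": 0,"rz": 0,"fingers": 1},
  {"x": 0,"y": 0,"z": 1,"rx": 0,"ry": 0,"rz": 0,"fingers": 1},
  {"x": 0,"y": 0,"z": 1,"rx": 0,"ry": 0,"rz": 0,"fingers": 1},
])

```text
time_s: 6.88
tool_pos: [0.6611, 0.0043, 0.2006]
tool_rot: [180.0, -0.0, 45.8]
force: [-0.4, -0.2, 1.4]
grip_width: 0.0006
grasp_force: 0.7
```

Emit:
drive_tool([
  {"x": 0,"y": 0,"z": 0.7,"rx": 0,"ry": 0,"rz": 0,"fingers": 1},
  {"x": 0,"y": 0,"z": 1.3,"rx": 0,"ry": 0,"rz": 0,"fingers": 1},
  {"x": 0,"y": 0,"z": 2,"rx": 0,"ry": 0,"rz": 0,"fingers": 1},
  {"x": 0,"y": 0,"z": 2,"rx": 0,"ry": 0,"rz": 0,"fingers": 1},
])

```text
time_s: 7.38
tool_pos: [0.6612, 0.0044, 0.1985]
tool_rot: [180.0, -0.0, 45.8]
force: [-0.1, -0.4, 1.1]
grip_width: 0.0007
grasp_force: 0.6
```

Emit:
drive_tool([
  {"x": 0,"y": 0,"z": 0.5,"rx": 0,"ry": 0,"rz": 0,"fingers": 1},
  {"x": 0,"y": 0,"z": 1,"rx": 0,"ry": 0,"rz": 0,"fingers": 1},
  {"x": 0,"y": 0,"z": 1,"rx": 0,"ry": 0,"rz": 0,"fingers": 1},
])

```text
time_s: 7.75
tool_pos: [0.6612, 0.0044, 0.1976]
tool_rot: [180.0, -0.0, 45.8]
force: [0.3, 1.2, 1.3]
grip_width: 0.0004
grasp_force: 0.7
```

Run:
```python
from h import *
o=sensors.get_obs();print(o["time_s"],o["tool_pos"],o["force"],o["wrist_torque"])
```

```text
7.75 [0.66124885 0.00440253 0.19757507] [0.3139253  1.203295   1.31145144] [ 0.02714254 -0.24944483 -0.00748934]
```

Emit:
drive_tool([
  {"x": 0,"y": 0,"z": 0.5,"rx": 0,"ry": 0,"rz": 0,"fingers": 1},
  {"x": 0,"y": 0,"z": 1,"rx": 0,"ry": 0,"rz": 0,"fingers": 1},
  {"x": 0,"y": 0,"z": 1,"rx": 0,"ry": 0,"rz": 0,"fingers": 1},
])

```text
time_s: 8.12
tool_pos: [0.6611, 0.0043, 0.1965]
tool_rot: [180.0, -0.0, 45.8]
force: [1.5, -0.1, 1.0]
grip_width: 0.0005
grasp_force: 0.9
```

Emit:
drive_tool([
  {"x": 0,"y": 0,"z": 0.5,"rx": 0,"ry": 0,"rz": 0,"fingers": 1},
  {"x": 0,"y": 0,"z": 1,"rx": 0,"ry": 0,"rz": 0,"fingers": 1},
  {"x": 0,"y": 0,"z": 1,"rx": 0,"ry": 0,"rz": 0,"fingers": 1},
])

```text
time_s: 8.5
tool_pos: [0.661, 0.0043, 0.1954]
tool_rot: [-180.0, 0.0, 45.8]
force: [0.6, 0.7, 1.5]
grip_width: 0.0005
grasp_force: 0.8
```

Emit:
drive_tool([
  {"x": 0,"y": 0,"z": 0.5,"rx": 0,"ry": 0,"rz": 0,"fingers": 1},
  {"x": 0,"y": 0,"z": 1,"rx": 0,"ry": 0,"rz": 0,"fingers": 1},
  {"x": 0,"y": 0,"z": 1,"rx": 0,"ry": 0,"rz": 0,"fingers": 1},
])

```text
time_s: 8.88
tool_pos: [0.6609, 0.0042, 0.1944]
tool_rot: [-180.0, 0.0, 45.8]
force: [0.6, 0.1, 0.9]
grip_width: 0.0004
grasp_force: 0.8
```

Emit:
drive_tool([
  {"x": 0,"y": 0,"z": 0.5,"rx": 0,"ry": 0,"rz": 0,"fingers": 1},
  {"x": 0,"y": 0,"z": 1,"rx": 0,"ry": 0,"rz": 0,"fingers": 1},
  {"x": 0,"y": 0,"z": 1,"rx": 0,"ry": 0,"rz": 0,"fingers": 1},
])

```text
time_s: 9.25
tool_pos: [0.661, 0.0042, 0.1934]
tool_rot: [-180.0, 0.0, 45.8]
force: [0.4, 0.6, 1.7]
grip_width: 0.0003
grasp_force: 0.8
```

Emit:
drive_tool([
  {"x": 0,"y": 0,"z": 0.5,"rx": 0,"ry": 0,"rz": 0,"fingers": 1},
  {"x": 0,"y": 0,"z": 1,"rx": 0,"ry": 0,"rz": 0,"fingers": 1},
  {"x": 0,"y": 0,"z": 1,"rx": 0,"ry": 0,"rz": 0,"fingers": 1},
])

```text
time_s: 9.62
tool_pos: [0.661, 0.0042, 0.1924]
tool_rot: [-180.0, 0.0, 45.8]
force: [-0.6, 0.0, 0.6]
grip_width: 0.0004
grasp_force: 0.8
```

Emit:
drive_tool([
  {"x": 0,"y": 0,"z": 0.5,"rx": 0,"ry": 0,"rz": 0,"fingers": 1},
  {"x": 0,"y": 0,"z": 1,"rx": 0,"ry": 0,"rz": 0,"fingers": 1},
  {"x": 0,"y": 0,"z": 1,"rx": 0,"ry": 0,"rz": 0,"fingers": 1},
])

```text
time_s: 10.0
tool_pos: [0.6611, 0.0043, 0.1916]
tool_rot: [180.0, -0.0, 45.8]
force: [0.0, 1.5, 2.8]
grip_width: 0.0007
grasp_force: 1.0
```

Emit:
drive_tool([
  {"x": 0,"y": 0,"z": 0.3,"rx": 0,"ry": 0,"rz": 0,"fingers": 1},
  {"x": 0,"y": 0,"z": 0.5,"rx": 0,"ry": 0,"rz": 0,"fingers": 1},
  {"x": 0,"y": 0,"z": 0.5,"rx": 0,"ry": 0,"rz": 0,"fingers": 1},
])

```text
time_s: 10.38
tool_pos: [0.6612, 0.0044, 0.1913]
tool_rot: [180.0, -0.0, 45.8]
force: [0.2, 0.5, 4.1]
grip_width: 0.0005
grasp_force: 2.0
```

The force climbs while the sinking stops at about 16 mm, so the lever is at its stop. I ease off slightly and start drawing.

Emit:
drive_tool([
  {"x": 0,"y": -1,"z": -0.2,"rx": 0,"ry": 0,"rz": 0,"fingers": 1},
  {"x": 0,"y": -2,"z": -0.2,"rx": 0,"ry": 0,"rz": 0,"fingers": 1},
  {"x": 0,"y": -3,"z": -0.2,"rx": 0,"ry": 0,"rz": 0,"fingers": 1},
  {"x": 0,"y": -4,"z": -0.2,"rx": 0,"ry": 0,"rz": 0,"fingers": 1},
  {"x": 0,"y": -5,"z": -0.2,"rx": 0,"ry": 0,"rz": 0,"fingers": 1},
  {"x": 0,"y": -6,"z": -0.2,"rx": 0,"ry": 0,"rz": 0,"fingers": 1},
])

```text
time_s: 11.12
tool_pos: [0.6566, 0.0079, 0.1912]
tool_rot: [180.0, 0.0, 45.8]
force: [1.6, -2.5, 3.4]
grip_width: 0.0006
grasp_force: 2.0
```

Emit:
drive_tool([
  {"x": 0,"y": -1,"z": 0,"rx": 0,"ry": 0,"rz": 0,"fingers": 1},
  {"x": -0.2,"y": -2,"z": 0,"rx": 0,"ry": 0,"rz": -0.01,"fingers": 1},
  {"x": -0.4,"y": -3,"z": 0,"rx": 0,"ry": 0,"rz": -0.015,"fingers": 1},
  {"x": -0.6,"y": -4,"z": 0,"rx": 0,"ry": 0,"rz": -0.02,"fingers": 1},
])

```text
time_s: 11.62
tool_pos: [0.6535, 0.0111, 0.1912]
tool_rot: [-180.0, -0.0, 47.0]
force: [0.7, -1.9, 3.2]
grip_width: 0.0003
grasp_force: 1.8
```

Emit:
drive_tool([
  {"x": -0.5,"y": -1.9,"z": 0,"rx": 0,"ry": 0,"rz": -0.0125,"fingers": 1},
  {"x": -1.1,"y": -3.7,"z": 0,"rx": 0,"ry": 0,"rz": -0.025,"fingers": 1},
  {"x": -1.7,"y": -5.6,"z": 0,"rx": 0,"ry": 0,"rz": -0.0375,"fingers": 1},
  {"x": -2.4,"y": -7.4,"z": 0,"rx": 0,"ry": 0,"rz": -0.05,"fingers": 1},
  {"x": -3,"y": -9.3,"z": 0,"rx": 0,"ry": 0,"rz": -0.0625,"fingers": 1},
  {"x": -3.7,"y": -11.1,"z": 0,"rx": 0,"ry": 0,"rz": -0.075,"fingers": 1},
])

```text
time_s: 12.38
tool_pos: [0.6418, 0.0165, 0.1907]
tool_rot: [-179.9, 0.0, 51.4]
force: [1.5, -0.0, 2.0]
grip_width: 0.0002
grasp_force: 1.2
```

Run:
```python
from h import *
S=vision.read_camera("scene"); W=vision.read_camera("wrist")
a=S["image"][180:300,250:350]; a=cv2.resize(a,(400,480),interpolation=3)
cv2.imwrite("pics/s4.png",np.hstack([a,W["image"][:,120:520]])[:,:,::-1])
o=sensors.get_obs();print(o["time_s"],o["tool_pos"],o["tool_rot"],o["force"])
```

```text
12.475 [0.64166361 0.01649819 0.19071638] [-1.79869436e+02  6.15844768e-02  5.13439113e+01] [-0.57887182  0.89063972  2.70039343]
```

View pics/s4.png

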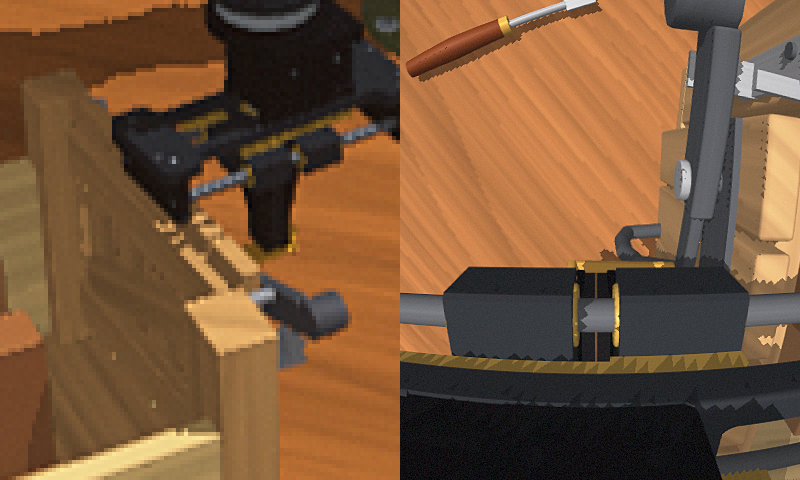

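The gate has come forward and the raised bar has left the catch: the scene crop shows the weight at (325,305) in front of the post, and the wrist half shows the bar clear of the bright catch. I keep swinging along the arc.

Emit:
drive_tool([
  {"x": -1,"y": -3,"z": 0,"rx": 0,"ry": 0,"rz": -0.02,"fingers": 1},
  {"x": -2,"y": -6,"z": 0,"rx": 0,"ry": 0,"rz": -0.04,"fingers": 1},
  {"x": -3,"y": -8.9,"z": 0,"rx": 0,"ry": 0,"rz": -0.06,"fingers": 1},
  {"x": -4.2,"y": -11.8,"z": 0,"rx": 0,"ry": 0,"rz": -0.08,"fingers": 1},
  {"x": -5.3,"y": -14.7,"z": 0,"rx": 0,"ry": 0,"rz": -0.1,"fingers": 1},
  {"x": -6.6,"y": -17.6,"z": 0,"rx": 0,"ry": 0,"rz": -0.12,"fingers": 1},
  {"x": -7.9,"y": -20.5,"z": 0,"rx": 0,"ry": 0,"rz": -0.14,"fingers": 1},
  {"x": -9.2,"y": -23.3,"z": 0,"rx": 0,"ry": 0,"rz": -0.16,"fingers": 1},
  {"x": -10.6,"y": -26.1,"z": 0,"rx": 0,"ry": 0,"rz": -0.18,"fingers": 1},
  {"x": -12.1,"y": -28.9,"z": 0,"rx": 0,"ry": 0,"rz": -0.2,"fingers": 1},
])

```text
time_s: 13.72
tool_pos: [0.6125, 0.0244, 0.1912]
tool_rot: [-180.0, 0.0, 62.8]
force: [1.4, -0.2, 1.5]
grip_width: 0.0004
grasp_force: 1.1
```

Emit:
drive_tool([
  {"x": -1,"y": -3,"z": 0,"rx": 0,"ry": 0,"rz": -0.02,"fingers": 1},
  {"x": -2,"y": -6,"z": 0,"rx": 0,"ry": 0,"rz": -0.04,"fingers": 1},
  {"x": -3,"y": -8.9,"z": 0,"rx": 0,"ry": 0,"rz": -0.06,"fingers": 1},
  {"x": -4.2,"y": -11.8,"z": 0,"rx": 0,"ry": 0,"rz": -0.08,"fingers": 1},
  {"x": -5.3,"y": -14.7,"z": 0,"rx": 0,"ry": 0,"rz": -0.1,"fingers": 1},
  {"x": -6.6,"y": -17.6,"z": 0,"rx": 0,"ry": 0,"rz": -0.12,"fingers": 1},
  {"x": -7.9,"y": -20.5,"z": 0,"rx": 0,"ry": 0,"rz": -0.14,"fingers": 1},
  {"x": -9.2,"y": -23.3,"z": 0,"rx": 0,"ry": 0,"rz": -0.16,"fingers": 1},
  {"x": -10.6,"y": -26.1,"z": 0,"rx": 0,"ry": 0,"rz": -0.18,"fingers": 1},
  {"x": -12.1,"y": -28.9,"z": 0,"rx": 0,"ry": 0,"rz": -0.2,"fingers": 1},
])

```text
time_s: 14.98
tool_pos: [0.5813, 0.0268, 0.1912]
tool_rot: [180.0, -0.0, 74.3]
force: [2.0, 0.4, 1.8]
grip_width: 0.0
grasp_force: 1.1
```

Run:
```python
from h import *
W=vision.read_camera("wrist");T=vision.read_camera("top")
cv2.imwrite("pics/w5.png",np.hstack([cv2.resize(T["image"][120:264,270:390],(400,480),interpolation=3),W["image"][:,120:520]])[:,:,::-1])
o=sensors.get_obs();print(o["time_s"],o["tool_pos"],o["tool_rot"],o["force"],o["qpos"])
```

```text
15.075 [0.58077863 0.02674925 0.19115933] [-1.79946111e+02  3.77868439e-02  7.42218328e+01] [-0.70892782  0.00929006  2.15595   ] [ 31.78554655  16.03150413 -43.601158    95.004474    11.4599768
  73.62223702 -29.74440879]
```

View pics/w5.png

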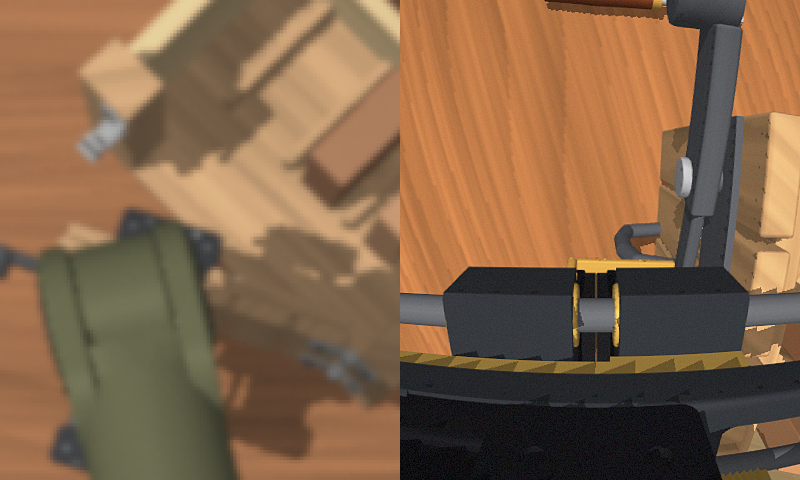

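The gate follows the hooked finger well: the curl is against the finger at (575,265), the catch is empty at (105,130), and the gate stands at about 0.5 rad. I continue on the same arc.

Emit:
drive_tool([
  {"x": -1,"y": -3,"z": 0,"rx": 0,"ry": 0,"rz": -0.02,"fingers": 1},
  {"x": -2,"y": -6,"z": 0,"rx": 0,"ry": 0,"rz": -0.04,"fingers": 1},
  {"x": -3,"y": -8.9,"z": 0,"rx": 0,"ry": 0,"rz": -0.06,"fingers": 1},
  {"x": -4.2,"y": -11.8,"z": 0,"rx": 0,"ry": 0,"rz": -0.08,"fingers": 1},
  {"x": -5.3,"y": -14.7,"z": 0,"rx": 0,"ry": 0,"rz": -0.1,"fingers": 1},
  {"x": -6.6,"y": -17.6,"z": 0,"rx": 0,"ry": 0,"rz": -0.12,"fingers": 1},
  {"x": -7.9,"y": -20.5,"z": 0,"rx": 0,"ry": 0,"rz": -0.14,"fingers": 1},
  {"x": -9.2,"y": -23.3,"z": 0,"rx": 0,"ry": 0,"rz": -0.16,"fingers": 1},
  {"x": -10.6,"y": -26.1,"z": 0,"rx": 0,"ry": 0,"rz": -0.18,"fingers": 1},
  {"x": -12.1,"y": -28.9,"z": 0,"rx": 0,"ry": 0,"rz": -0.2,"fingers": 1},
  {"x": -13.7,"y": -31.6,"z": 0,"rx": 0,"ry": 0,"rz": -0.22,"fingers": 1},
  {"x": -15.2,"y": -34.3,"z": 0,"rx": 0,"ry": 0,"rz": -0.24,"fingers": 1},
  {"x": -16.9,"y": -37,"z": 0,"rx": 0,"ry": 0,"rz": -0.26,"fingers": 1},
  {"x": -18.6,"y": -39.7,"z": 0,"rx": 0,"ry": 0,"rz": -0.28,"fingers": 1},
  {"x": -20.3,"y": -42.3,"z": 0,"rx": 0,"ry": 0,"rz": -0.3,"fingers": 1},
])

```text
time_s: 16.95
tool_pos: [0.535, 0.0188, 0.1912]
tool_rot: [-180.0, -0.0, 91.5]
force: [0.9, 1.6, 1.2]
grip_width: 0.0004
grasp_force: 1.1
```

Run:
```python
from h import *
o=sensors.get_obs();print(o["time_s"],o["tool_pos"],o["tool_rot"],o["force"],o["qpos"])
d=o["tool_pos"][:2]-np.array([.5817,-.1288]); y=d.sum()*.7071; x=(d[0]-d[1])*.7071
print("r",np.hypot(x,y),"theta",np.arctan2(-x,y)-np.arctan2(.046,.15),"yaw th",np.radians(o["tool_rot"][2]-45.8))
```

```text
16.95 [0.53500594 0.0188018  0.19122385] [-1.79994061e+02 -1.55827364e-03  9.14558293e+01] [0.91601783 1.61901361 1.18228996] [ 37.64146017   9.79712765 -46.44793779 101.20450767   7.44145006
  72.15804308  -9.22257735]
r 0.1548101011293234 theta 0.7942263393846964 yaw th 0.796844543983986
```

Emit:
drive_tool([
  {"x": -1,"y": -3,"z": 0,"rx": 0,"ry": 0,"rz": -0.02,"fingers": 1},
  {"x": -2,"y": -6,"z": 0,"rx": 0,"ry": 0,"rz": -0.04,"fingers": 1},
  {"x": -3,"y": -8.9,"z": 0,"rx": 0,"ry": 0,"rz": -0.06,"fingers": 1},
  {"x": -4.2,"y": -11.8,"z": 0,"rx": 0,"ry": 0,"rz": -0.08,"fingers": 1},
  {"x": -5.3,"y": -14.7,"z": 0,"rx": 0,"ry": 0,"rz": -0.1,"fingers": 1},
  {"x": -6.6,"y": -17.6,"z": 0,"rx": 0,"ry": 0,"rz": -0.12,"fingers": 1},
  {"x": -7.9,"y": -20.5,"z": 0,"rx": 0,"ry": 0,"rz": -0.14,"fingers": 1},
  {"x": -9.2,"y": -23.3,"z": 0,"rx": 0,"ry": 0,"rz": -0.16,"fingers": 1},
  {"x": -10.6,"y": -26.1,"z": 0,"rx": 0,"ry": 0,"rz": -0.18,"fingers": 1},
  {"x": -12.1,"y": -28.9,"z": 0,"rx": 0,"ry": 0,"rz": -0.2,"fingers": 1},
  {"x": -13.7,"y": -31.6,"z": 0,"rx": 0,"ry": 0,"rz": -0.22,"fingers": 1},
  {"x": -15.2,"y": -34.3,"z": 0,"rx": 0,"ry": 0,"rz": -0.24,"fingers": 1},
  {"x": -16.9,"y": -37,"z": 0,"rx": 0,"ry": 0,"rz": -0.26,"fingers": 1},
  {"x": -18.6,"y": -39.7,"z": 0,"rx": 0,"ry": 0,"rz": -0.28,"fingers": 1},
  {"x": -20.3,"y": -42.3,"z": 0,"rx": 0,"ry": 0,"rz": -0.3,"fingers": 1},
])

```text
time_s: 18.82
tool_pos: [0.4933, -0.0026, 0.1912]
tool_rot: [-180.0, 0.0, 108.6]
force: [0.2, 1.9, 1.6]
grip_width: 0.0007
grasp_force: 1.1
```

```bash
cat > st.py <<'E'
from h import *
o=sensors.get_obs();print(o["time_s"],o["tool_pos"],o["tool_rot"],o["force"],o["qpos"])
d=o["tool_pos"][:2]-np.array([.5817,-.1288]); y=d.sum()*.7071; x=(d[0]-d[1])*.7071
print("r",np.hypot(x,y),"theta",np.arctan2(-x,y)-np.arctan2(.046,.15),"yaw th",np.radians(o["tool_rot"][2]-45.8))
E
python3 st.py
```

```text
18.825 [ 0.49327344 -0.00260685  0.19124946] [-1.79998705e+02  2.44288636e-03  1.08642353e+02] [0.20454678 1.87267465 1.60730436] [ 43.11230393   3.11645113 -46.76416752 106.54901428   2.39892135
  71.3309468   14.2644845 ]
r 0.15408930120600725 theta 1.0990481076641707 yaw th 1.096805974042684
```

Emit:
drive_tool([
  {"x": -1,"y": -3,"z": 0,"rx": 0,"ry": 0,"rz": -0.02,"fingers": 1},
  {"x": -2,"y": -6,"z": 0,"rx": 0,"ry": 0,"rz": -0.04,"fingers": 1},
  {"x": -3,"y": -8.9,"z": 0,"rx": 0,"ry": 0,"rz": -0.06,"fingers": 1},
  {"x": -4.2,"y": -11.8,"z": 0,"rx": 0,"ry": 0,"rz": -0.08,"fingers": 1},
  {"x": -5.3,"y": -14.7,"z": 0,"rx": 0,"ry": 0,"rz": -0.1,"fingers": 1},
  {"x": -6.6,"y": -17.6,"z": 0,"rx": 0,"ry": 0,"rz": -0.12,"fingers": 1},
  {"x": -7.9,"y": -20.5,"z": 0,"rx": 0,"ry": 0,"rz": -0.14,"fingers": 1},
  {"x": -9.2,"y": -23.3,"z": 0,"rx": 0,"ry": 0,"rz": -0.16,"fingers": 1},
  {"x": -10.6,"y": -26.1,"z": 0,"rx": 0,"ry": 0,"rz": -0.18,"fingers": 1},
  {"x": -12.1,"y": -28.9,"z": 0,"rx": 0,"ry": 0,"rz": -0.2,"fingers": 1},
  {"x": -13.7,"y": -31.6,"z": 0,"rx": 0,"ry": 0,"rz": -0.22,"fingers": 1},
  {"x": -15.2,"y": -34.3,"z": 0,"rx": 0,"ry": 0,"rz": -0.24,"fingers": 1},
])

```text
time_s: 20.32
tool_pos: [0.4656, -0.0281, 0.1912]
tool_rot: [-180.0, 0.0, 122.4]
force: [1.1, 0.9, 2.2]
grip_width: 0.0001
grasp_force: 1.1
```

```bash
python3 st.py
```

```text
20.325 [ 0.46562406 -0.02806144  0.19121606] [-1.79994241e+02  4.96153174e-03  1.22392734e+02] [1.10128416 0.92427442 2.20838201] [ 46.10114661  -1.46963297 -44.70495539 109.85694919  -1.0843389
  71.19284675  34.14799686]
r 0.15369264419004627 theta 1.343856576130976 yaw th 1.3367953943409392
```

Now the last 0.22 rad.

Emit:
drive_tool([
  {"x": -1,"y": -3,"z": 0,"rx": 0,"ry": 0,"rz": -0.02,"fingers": 1},
  {"x": -2,"y": -6,"z": 0,"rx": 0,"ry": 0,"rz": -0.04,"fingers": 1},
  {"x": -3,"y": -8.9,"z": 0,"rx": 0,"ry": 0,"rz": -0.06,"fingers": 1},
  {"x": -4.2,"y": -11.8,"z": 0,"rx": 0,"ry": 0,"rz": -0.08,"fingers": 1},
  {"x": -5.3,"y": -14.7,"z": 0,"rx": 0,"ry": 0,"rz": -0.1,"fingers": 1},
  {"x": -6.6,"y": -17.6,"z": 0,"rx": 0,"ry": 0,"rz": -0.12,"fingers": 1},
  {"x": -7.9,"y": -20.5,"z": 0,"rx": 0,"ry": 0,"rz": -0.14,"fingers": 1},
  {"x": -9.2,"y": -23.3,"z": 0,"rx": 0,"ry": 0,"rz": -0.16,"fingers": 1},
  {"x": -10.6,"y": -26.1,"z": 0,"rx": 0,"ry": 0,"rz": -0.18,"fingers": 1},
  {"x": -12.1,"y": -28.9,"z": 0,"rx": 0,"ry": 0,"rz": -0.2,"fingers": 1},
  {"x": -13.7,"y": -31.6,"z": 0,"rx": 0,"ry": 0,"rz": -0.22,"fingers": 1},
  {"x": -13.7,"y": -31.6,"z": 0,"rx": 0,"ry": 0,"rz": -0.22,"fingers": 1},
])

```text
time_s: 21.82
tool_pos: [0.4461, -0.0571, 0.1912]
tool_rot: [-179.9, 0.0, 134.9]
force: [0.0, 0.0, 1.7]
grip_width: 0.0005
grasp_force: 0.6
```

```bash
python3 st.py
python3 - <<'E'
from h import *
W=vision.read_camera("wrist");T=vision.read_camera("scene")
cv2.imwrite("pics/w6.png",np.hstack([cv2.resize(T["image"][170:314,220:340],(400,480),interpolation=3),W["image"][:,200:600]])[:,:,::-1])
E
```

```text
21.825 [ 0.44610576 -0.05706909  0.19120548] [-1.79943555e+02  2.14959670e-02  1.34901767e+02] [0.03192184 0.00232931 1.65584271] [ 47.80739844  -4.21980444 -41.63881547 111.89703131  -2.89802075
  71.30011837  52.07831271]
r 0.1533971013678624 theta 1.5720462521034033 yaw th 1.5551192037231427
```

View pics/w6.png

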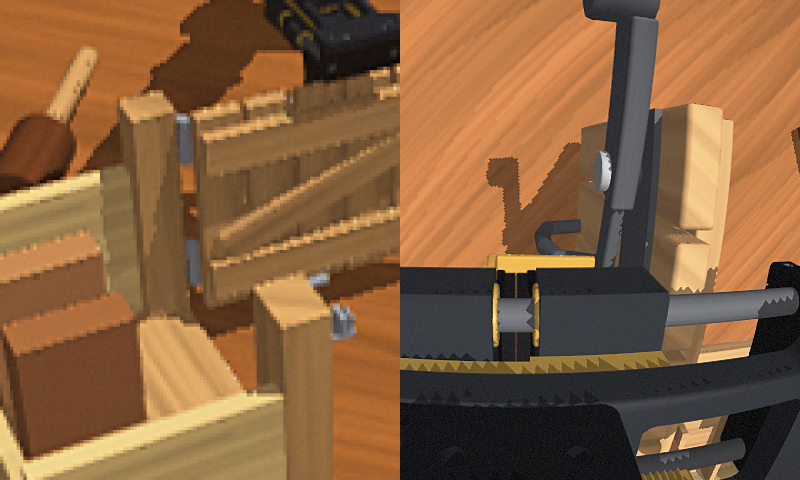

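The gate stands at about a right angle, with the finger still holding the bar up. Next I back off the curl, raise the finger slowly so the bar drops, and withdraw.

Emit:
drive_tool([
  {"x": 0,"y": 2,"z": -1,"rx": 0,"ry": 0,"rz": 0,"fingers": 1},
  {"x": 0,"y": 4,"z": -3,"rx": 0,"ry": 0,"rz": 0,"fingers": 1},
  {"x": 0,"y": 4,"z": -6,"rx": 0,"ry": 0,"rz": 0,"fingers": 1},
  {"x": 0,"y": 4,"z": -9,"rx": 0,"ry": 0,"rz": 0,"fingers": 1},
  {"x": 0,"y": 4,"z": -12,"rx": 0,"ry": 0,"rz": 0,"fingers": 1},
  {"x": 0,"y": 4,"z": -15,"rx": 0,"ry": 0,"rz": 0,"fingers": 1},
  {"x": 0,"y": 4,"z": -18,"rx": 0,"ry": 0,"rz": 0,"fingers": 1},
  {"x": 0,"y": 4,"z": -21,"rx": 0,"ry": 0,"rz": 0,"fingers": 1},
  {"x": 0,"y": 4,"z": -26,"rx": 0,"ry": 0,"rz": 0,"fingers": 1},
  {"x": 0,"y": 4,"z": -40,"rx": 0,"ry": 0,"rz": 0,"fingers": 1},
  {"x": 0,"y": 4,"z": -60,"rx": 0,"ry": 0,"rz": 0,"fingers": 1},
  {"x": 0,"y": 4,"z": -80,"rx": 0,"ry": 0,"rz": 0,"fingers": 1},
  {"x": 0,"y": 4,"z": -100,"rx": 0,"ry": 0,"rz": 0,"fingers": 1},
  {"x": 0,"y": 4,"z": -110,"rx": 0,"ry": 0,"rz": 0,"fingers": 1},
])

```text
time_s: 23.68
tool_pos: [0.4498, -0.0535, 0.303]
tool_rot: [180.0, 0.1, 134.9]
force: [1.4, -0.6, -0.3]
grip_width: 0.0005
grasp_force: 0.0
```

Emit:
drive_tool([
  {"x": -20,"y": 0,"z": -10,"rx": 0,"ry": 0,"rz": 0,"fingers": 1},
  {"x": -50,"y": 0,"z": -20,"rx": 0,"ry": 0,"rz": 0,"fingers": 1},
  {"x": -80,"y": 0,"z": -20,"rx": 0,"ry": 0,"rz": 0,"fingers": 1},
  {"x": -110,"y": 0,"z": -20,"rx": 0,"ry": 0,"rz": 0,"fingers": 1},
  {"x": -130,"y": 0,"z": -20,"rx": 0,"ry": 0,"rz": 0,"fingers": 1},
  {"x": -130,"y": 0,"z": -20,"rx": 0,"ry": 0,"rz": 0,"fingers": 1},
  {"x": -130,"y": 0,"z": -20,"rx": 0,"ry": 0,"rz": 0,"fingers": 1},
  {"x": -130,"y": 0,"z": -20,"rx": 0,"ry": 0,"rz": 0,"fingers": 1},
])

```text
time_s: 24.68
tool_pos: [0.5406, -0.1446, 0.3216]
tool_rot: [-180.0, 0.0, 135.0]
force: [-0.1, 1.2, 0.3]
grip_width: 0.0003
grasp_force: 0.0
```

Run:
```python
from h import *
W=vision.read_camera("wrist");T=vision.read_camera("top")
np.save("w7.npy",{k:v for k,v in W.items() if k!="image"},allow_pickle=True)
cv2.imwrite("pics/w7.png",W["image"][:,:,::-1]); cv2.imwrite("pics/t7.png",T["image"][:,:,::-1])
o=sensors.get_obs();print(o["time_s"],o["tool_pos"],o["force"])
a=cv2.imread("pics/top0.png")[:,:,::-1]
d=cv2.absdiff(a.copy(),T["image"]).max(2)>45
k,l,s,c=cv2.connectedComponentsWithStats(cv2.morphologyEx(d.astype(np.uint8),cv2.MORPH_OPEN,np.ones((2,2))))
print([s[i].tolist() for i in range(1,k) if s[i][4]>15])
```

```text
24.775 [ 0.54073454 -0.14496163  0.32162656] [-0.05503092  0.06495344  0.54054268]
[[288, 150, 11, 11, 92], [312, 155, 19, 14, 132], [334, 162, 52, 47, 794], [312, 170, 46, 43, 632], [317, 195, 11, 6, 42], [310, 200, 191, 213, 14887], [392, 203, 26, 20, 241], [365, 220, 10, 10, 67], [399, 225, 22, 11, 184], [302, 231, 56, 58, 477], [333, 271, 17, 19, 171], [326, 287, 13, 15, 87], [292, 302, 11, 12, 90], [413, 338, 227, 142, 13273], [364, 408, 19, 43, 527], [357, 445, 48, 35, 876], [283, 457, 15, 15, 72], [288, 467, 6, 11, 44], [350, 469, 22, 11, 132]]
```

View pics/w7.png

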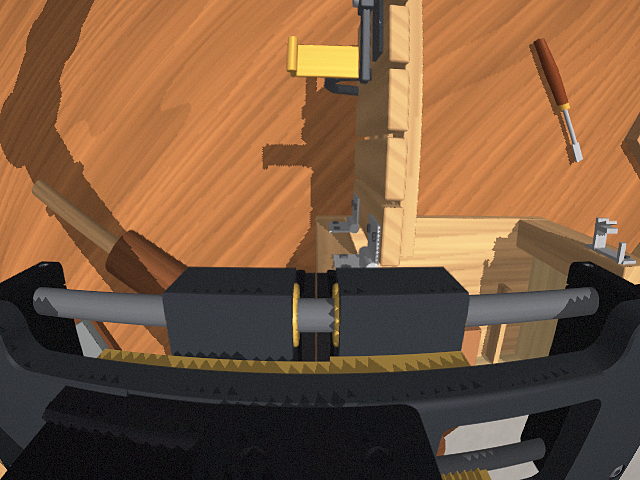

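Run:
```python
from h import *
c=np.load("w7.npy",allow_pickle=True).item(); c["fish"]=1
O=np.array([.5817,-.1288]);r=.70711
im=cv2.imread("pics/w7.png")[:,:,::-1].copy();m,s=brass(im);print(s)
for z in(.183,.199):
    d=plane(c,(298+358)/2,s[1]+s[3]/2,z)[:2]-O; y=d.sum()*r;x=(d[0]-d[1])*r
    print("lever z",z,"radius along gate",-x,"off",-y)
P=[plane(c,u,v,.235)[:2] for u,v in((389,60),(385,230))];d=P[0]-P[1];print("gate deg",np.degrees(np.arctan2(d[1],d[0]))-44.8)
```

```text
[ 297   45   61   32 1813]
lever z 0.183 radius along gate 0.1527981475654135 off 0.029732802831746372
lever z 0.199 radius along gate 0.1491229545250344 off 0.030275752854604505
gate deg 89.75635627356068
```

Gate at about 90°. The lever measures back at rest height, and the gripper is clear of everything. In the last view the bar lies flat on the gate (lever at u 297–358, v 45–77), and the gouge, mallet and catch are undisturbed.

```bash
python3 -c "
from cell import workorder
print(workorder.sign_off())"
```

```text
the job is handed in; nothing more can be done
None
```

The job is handed in: the gate stands open at about 90° with the latch bar back down, the force readings between moves peaked at about 5 N, and nothing else on the bench was touched.

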